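# Open the hot box past its hidden safety catch

### The job

Open the drop-down door of the metal hot box that stands on the middle chafing rack, so that the sauce dishes inside can be reached. The door comes only part of the way and then hangs on a hidden safety catch: feel for the catch behind the top of the door, press it down through the gap while you pull the door on, then lower the door gently as far as it goes and leave it down. Leave everything else where it stands.

Things in the scene. Friction and masses are not known exactly. Their poses are not given: they have to be found in the camera images.
- hotbox: Stainless-steel hot box, 280 deep (x) x 440 wide (y) x 140 mm high, standing still on the middle wire rack. Origin: centre of its underside; x points to its back, z up; the drop door closes its front, 140 mm ahead of the origin. The roof's front edge is a rail 12 mm thick that reaches 21 mm down: the edge of the gap, and what the catch hooks behind.
- hotbox_door (a joint): Angle of the drop door in rad: 0 shut (upright), growing as its top comes forward and down; lower stop 1.45. The hinge is stiff (0.5 Nm), so the door stays where it is left. On its catch it stops at about 0.41, where the gap between door and rail is about 45 mm wide at the top and 38 mm at the rail's lower edge.
- door_hinge (a point): Middle of the hinge line along the door's lower edge, parallel to the box's y, 144 mm ahead of the box's origin and 27 mm above its underside. The shut door (432 wide, 112 mm tall above this line, 22 mm thick) reaches from 18 mm in front of the line to 4 mm behind it.
- door_top (a point): Middle of the upper inner edge of the door, 112 mm from the hinge line; moves with the door. The hidden sprung catch sits on the inner face somewhere within 110 mm to the left or right of this middle, in another place each time: its pad, 32 mm wide, reaches from 3 to 28 mm behind the face and lies 31 mm below this edge along the door.
- door_handle (a point): Middle of the door's bar handle: round steel bar 12 mm thick, 240 mm long, parallel to the box's y, 40 mm in front of the door's outer face and 22 mm below its upper edge; moves with the door. The catch behind: first touch meets about 2 N; pressed 5 to 10 mm down (4 to 8 N) its hook lets go if the door is not pulled hard meanwhile; hold it down until the door has passed 0.7 rad. It springs back.
- kitchen_timer: White round wind-up timer, 65 mm across, 40 mm high, standing on the back half of the hot box's roof. Origin under its centre.
- shaker_salt: White salt shaker, 43 mm across, 90 mm tall, on the worktop left of the hot box's front. Origin under its centre.
- shaker_pepper: Brown pepper shaker, 43 mm across, 90 mm tall, beside the salt. Origin under its centre.
- spice_a: Spice jar with a red cap, 45 mm across, 106 mm tall, on the worktop right of the hot box's front. Origin under its centre.
- cup_stack: Stack of red paper cups, 88 mm across, 178 mm tall, on the worktop at the left. Origin under its centre.
- tongs_b: Black serving tongs, 247 mm long, 25 mm high, lying on the worktop in front of the middle rack, under the door. Origin under the middle.
- ramekin_a: Small black sauce dish, 63 mm across, 37 mm high, inside the hot box in its left half. Origin under its centre.
- ramekin_b: Small black sauce dish, 63 mm across, 37 mm high, inside the hot box in its right half. Origin under its centre.

How it is judged:
On the way:
1. the door is drawn forward until it hangs on its catch (value of joint hotbox_door above 0.3 rad), for 0.2 s.
At the end, for the whole second after the job is handed in: The door is down at its lower stop (angle over 1.25 of 1.45 rad) and at rest, nothing touched, and everything else still stands where it was (value of joint hotbox_door above 1.25 rad and velocity of joint hotbox_door below 0.05 rad/s).
It fails at once if the door is flung or dropped open (faster than 3 rad/s) (velocity of joint hotbox_door above 3 rad/s).
It fails at once if one of the other things is pushed more than 40 mm from its place (distance of any of kitchen_timer, shaker_salt, shaker_pepper, spice_a, cup_stack, tongs_b, ramekin_a, ramekin_b from where it was at the start of the episode above 0.04 m).
It fails at once if a standing thing is knocked over (angle between any of kitchen_timer, shaker_salt, shaker_pepper, spice_a, cup_stack, ramekin_a, ramekin_b's own z axis and vertical above 0.6 rad).
It also fails if it takes over 58 s, if anything falls off the work surface, if the arm or the gripper's body presses on something with over 40 N, if the wrist force passes 120 N, or if a joint passes its speed limit or range.

### The arm

A 7-joint arm with a two-finger parallel gripper is mounted at the origin on a cart in front of the work surface, level with it; the furniture and walls round the work are solid. World frame = base frame: x ahead of the robot, y to its left, z up, the work surface at z = 0. Lengths are in m, angles in rad, forces in N, time in s.
With the tool pointing down it reaches from about 0.4 to 0.85 m from the base axis. Payload 4.5 kg.
Tool frame: the origin (TCP) lies midway between the tips of the shut fingers; the grasp point (between the pads) lies 19 mm behind it; z points along the fingers, y is the line along which they close (so a half turn about z gives the same grasp; the last joint's range is limited). The gripper opens to 88 mm and grips with 3 to 60 N. Pads are 18 mm wide; open, the fingers measure 123 mm over their backs; the gripper's body (75 mm by 187 mm) begins 45 mm behind the grasp point.
Start: joints at [1.265, 0.689, -0.195, 1.565, 0.157, 0.902, -0.215], TCP at [0.208, -0.589, 0.239] pointing down, gripper open.
Joint ranges: [-3.01, 3.01], [-0.46, 2.08], [-1.47, 1.51], [0.13, 2.56], [-1, 4.14], [0.04, 2.09], [-2.66, 2.66]. Speed limits (rad/s): [2.57, 2.57, 3.14, 3.14, 3.14, 3.14, 3.14].

### API

Orientations are given as a unit quaternion [x, y, z, w].
In Python, from plant import * gives the robot as it stands.
- The arm moves only by the tool send_rows, never from a script. Its argument "targets" is a list of rows, each a list of 2 entries, a list of its own where there are three numbers: the shift along the tool's x, y, z in units of 0.3 m (1.0 is 0.3 m), then the turn, a rotation vector about the tool's x, y, z in units of pi rad (1.0 is pi rad). A call has 1 to 12 rows; each row is the pose to reach, as a shift and turn from the pose commanded when the call began, along the tool's axes at that moment, turning the shorter way round; what a row does not reach only later rows make up. A row lasts 1/8 s, in which the tool goes at most 62.5 mm and 10.7 degrees, less where a joint would pass 70% of its speed; a pose out of reach is approached as far as the arm can. A call with a number of a shift or a turn outside -1 to 1 is refused whole. A call with a gripper value outside its range is refused whole. "fingers" is the opening, from 0 (shut) to 1 (fully open), set as the call begins (left out, the last holds). The fingers move at their own pace and stop on an object; "newtons" is the grip in N (left out, the last holds). Time passes only in rows, so rows that repeat a pose let the fingers close. It gives the time, the measured TCP pose, the force, the opening and the grip force at its end, in the units of the state.
- get_state(): the state, without advancing time (a new reading comes with each control period).
- snapshot(name): name is "scene" or "side" or "wrist"; returns a dict with "img" (400x640x3 uint8, blue, green, red), "fx", "fy", "cx", "cy" (pixels), "cam_to_world" (4x4, takes a point from camera to world coordinates); the wrist camera has in their place "T_tool_cam" (4x4, takes a point from camera to tool coordinates, whose origin is the TCP and whose axes are the flange's). Camera axes: x right, y down, z forward; pixel columns grow to the right and rows downward; lengths in m; the calibration is good to about 2 mm. A picture is of the moment at which its call begins: read the wrist's pose just before it. There is no depth.
- finish_job(): hands the job in; it is judged then, once.
The state is a dict: "clock": time; "q": joint angles; "qd": joint speeds; "joint_torque": joint torques, N m; "tool_pos": TCP position; "eef_rot": TCP orientation; "contact_force": force on the tool from outside, world axes, zero at the start; "moment": the same for the moment, N m; "opening": opening from 0.0 (shut) to 1.0 (fully open); "finger_force": force on a finger pad.
Only numpy, scipy, OpenCV 4.12 (cv2) and the standard library are available. Lean on these libraries where they do the work, as an engineer would, in place of code of your own. Each camera call takes 0.05 s, during which the arm holds its last target. There are 200 camera calls.

## Working session

There is one attempt and no reset: what is moved stays moved. The work goes in short steps, Python scripts to look and compute and a tool call to move; the robot and the scene stay as the last step left them, time stands still between calls to the robot, and variables do not carry over. Pictures are saved under pics/ and viewed, at most 12 in all, crops included, and the job is handed in when it is done.

Besides the shell and the picture viewer there is one more tool, called as name(argument=value, ...), one argument or row to a line, values as JSON. send_rows: Moves the arm, as the interface text tells. Its arguments: {"type":"object","properties":{"targets":{"type":"array"},"fingers":{"type":"number"},"newtons":{"type":"number"}},"required":["targets"]}

```bash
mkdir -p pics; ls
python3 - <<'E'
from plant import *
import cv2,numpy as np
s=get_state();print({k:np.round(v,3).tolist() for k,v in s.items()})
for n in("scene","side"):
    d=snapshot(n);cv2.imwrite(f"pics/{n}0.png",d["img"]);print(n,d["fx"],d["fy"],d["cx"],d["cy"],np.round(d["cam_to_world"],4).tolist())
E
```

```text
pics
{'clock': 0.0, 'q': [1.265, 0.69, -0.195, 1.566, 0.157, 0.902, -0.215], 'qd': [-0.0, -0.001, 0.0, -0.0, 0.002, -0.001, -0.001], 'joint_torque': [-0.002, -52.756, -1.267, -15.343, -0.053, 0.007, 0.0], 'tool_pos': [0.208, -0.589, 0.238], 'eef_rot': [0.986, 0.169, -0.0, -0.001], 'contact_force': [0.411, 0.062, 0.532], 'moment': [0.031, 0.016, -0.048], 'finger_force': 0.0, 'opening': 0.999}
scene 386.0980381515525 386.0980381515525 312.64190495562343 196.85902150005398 [[-0.908, -0.3543, 0.2234, 0.3172], [-0.4189, 0.7717, -0.4785, 0.5445], [-0.0029, -0.5281, -0.8492, 1.1746], [0.0, 0.0, 0.0, 1.0]]
side 451.01733796455716 451.01733796455716 312.5162028503618 195.0949079172126 [[-0.3386, -0.8267, 0.4494, -0.0333], [-0.9409, 0.294, -0.168, 0.1968], [0.0068, -0.4797, -0.8774, 1.3447], [0.0, 0.0, 0.0, 1.0]]
```

View pics/scene0.png

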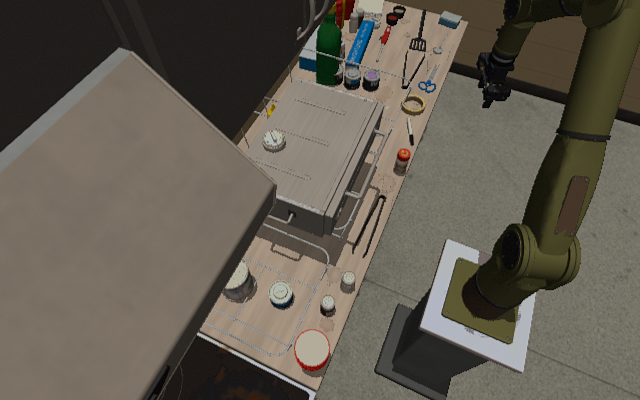

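View pics/side0.png

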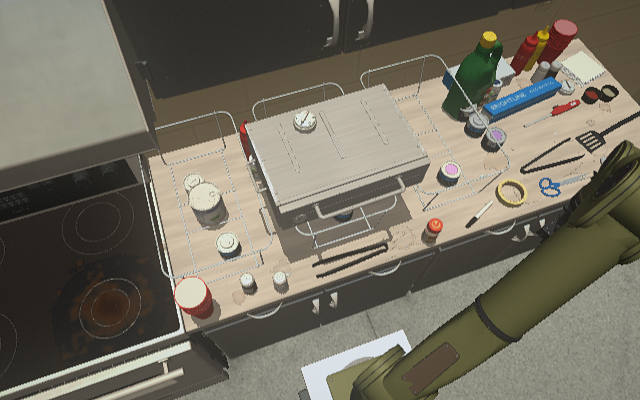

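The hot box is visible in both views. In the side view its front face runs roughly from (275,212) to (428,160) and the handle from (315,212) to (403,184). In the scene view the handle is at about (340,205) to (378,135). I'll enlarge both.

Run:
```python
import cv2,numpy as np
a=cv2.imread("pics/side0.png")[80:260,235:445];b=cv2.imread("pics/scene0.png")[70:270,235:405]
A=cv2.resize(a,None,fx=2.1,fy=2.1,interpolation=cv2.INTER_CUBIC);B=cv2.resize(b,None,fx=2.1,fy=2.1,interpolation=cv2.INTER_CUBIC)
for I,x0,y0 in((A,235,80),(B,235,70)):
    for v in range(0,220,20):
        cv2.putText(I,str(x0+v),(int(v*2.1),9),0,.33,(0,255,255),1);cv2.putText(I,str(y0+v),(0,int(v*2.1)+3),0,.33,(0,255,255),1)
        cv2.line(I,(int(v*2.1),10),(int(v*2.1),16),(0,255,255),1)
h=max(A.shape[0],B.shape[0]);A=cv2.copyMakeBorder(A,0,h-A.shape[0],0,0,0)
B=cv2.copyMakeBorder(B,0,h-B.shape[0],0,0,0)
o=np.hstack([A,B]);print(o.shape);cv2.imwrite("pics/crop1.png",o[:600,:800])
```

```text
(420, 798, 3)
```

View pics/crop1.png

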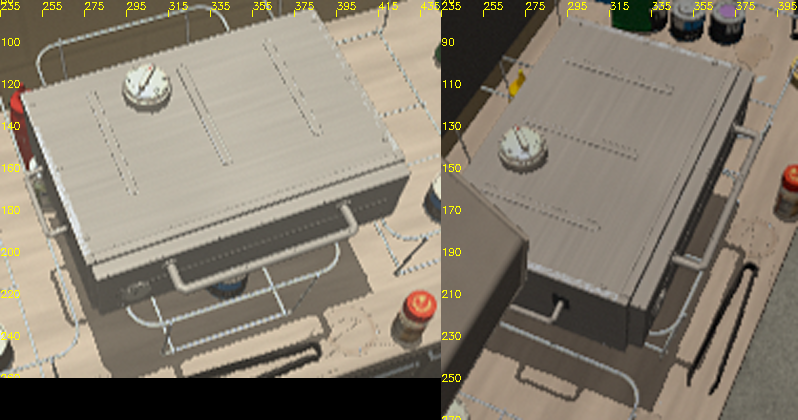

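```bash
cat > h.py <<'E'
from plant import *
import cv2,numpy as np
from scipy.spatial.transform import Rotation as R
C={'scene':((386.098,312.642,196.859),np.array([[-0.908,-0.3543,0.2234,0.3172],[-0.4189,0.7717,-0.4785,0.5445],[-0.0029,-0.5281,-0.8492,1.1746]])),
'side':((451.017,312.516,195.095),np.array([[-0.3386,-0.8267,0.4494,-0.0333],[-0.9409,0.294,-0.168,0.1968],[0.0068,-0.4797,-0.8774,1.3447]]))}
def ray(n,u,v):
    (f,cx,cy),T=C[n];d=T[:,:3]@np.array([(u-cx)/f,(v-cy)/f,1]);return T[:,3],d/np.linalg.norm(d)
def tri(p,q):
    o1,d1=ray('side',*p);o2,d2=ray('scene',*q)
    t=np.linalg.lstsq(np.c_[d1,-d2],o2-o1,rcond=None)[0];a=o1+t[0]*d1;b=o2+t[1]*d2
    return (a+b)/2,np.linalg.norm(a-b)
def onz(n,p,z):
    o,d=ray(n,*p);return o+d*(z-o[2])/d[2]
E
python3 - <<'E'
from h import *
np.set_printoptions(precision=4,suppress=True)
def c1(x,y):return (235+x/2.1,80+y/2.1)
def c2(x,y):return (235+(x-441)/2.1,70+y/2.1)
for n,a,b in(('handle L',c1(180,287),c2(697,265)),('handle R',c1(350,232),c2(756,135)),('doortop outer L',c1(97,276),c2(628,305)),('doortop outer R',c1(408,172),c2(752,72)),
 ('roof back R',c1(315,12),c2(570,20)),('timer',c1(147,84),c2(523,146))):print(n,*tri(a,b))
E
```

```text
handle L [ 0.441  -0.0045  0.2902] 0.002980541502552015
handle R [ 0.4411 -0.2355  0.2965] 0.008255001913102463
doortop outer L [0.4964 0.0851 0.2832] 0.00948850035308225
doortop outer R [ 0.4862 -0.3355  0.3136] 0.002069726137525897
roof back R [ 0.7875 -0.3415  0.2972] 0.00016008806903947064
timer [ 0.7186 -0.0585  0.3322] 0.0007742075668854605
```

send_rows(
  targets=[
    [[0,0,-0.3],[0,0,0]],
    [[0.2,-0.2,-0.6],[0,0,0.05]],
    [[0.4,-0.4,-0.7],[0,0,0.108]],
    [[0.65,-0.65,-0.7],[0,0,0.108]],
    [[0.65,-0.65,-0.7],[0,0,0.108]],
    [[0.65,-0.65,-0.7],[0,0,0.108]],
    [[0.65,-0.65,-0.7],[0,0,0.108]],
    [[0.65,-0.65,-0.7],[0,0,0.108]],
  ],
  fingers=0,
)

```text
clock: 1.1
tool_pos: [0.327, -0.3405, 0.4486]
eef_rot: [1.0, 0.001, -0.0, 0.0]
contact_force: [-0.6, 0.1, -0.9]
opening: 0.117
finger_force: 0.0
```

send_rows(
  targets=[
    [[0.1,-0.2,0],[0,0,0]],
    [[0.13,-0.4,0],[0,0,0]],
    [[0.15,-0.6,0],[0,0,0]],
    [[0.15,-0.73,0],[0,0,0]],
    [[0.15,-0.73,0],[0,0,0]],
    [[0.15,-0.73,0],[0,0,0]],
  ],
)

```text
clock: 1.85
tool_pos: [0.3718, -0.1237, 0.4482]
eef_rot: [1.0, -0.002, -0.001, 0.0]
contact_force: [0.5, 0.5, 0.1]
opening: 0.006
finger_force: 0.0
```

Run:
```python
from h import *
np.set_printoptions(precision=4,suppress=True)
s=get_state();d=snapshot("wrist");cv2.imwrite("pics/w1.png",d["img"]);np.savez("w1.npz",p=s["tool_pos"],r=s["eef_rot"],T=d["T_tool_cam"],k=[d["fx"],d["fy"],d["cx"],d["cy"]])
print(s["clock"],s["tool_pos"],s["eef_rot"],s["contact_force"],d["fx"],d["cx"],d["cy"],d["T_tool_cam"],s["q"])
```

```text
1.85 [ 0.3718 -0.1237  0.4482] [ 1.     -0.0017 -0.0006  0.0003] [0.5196 0.535  0.0631] 353.9758754982704 318.7696769271216 196.7000072787678 [[-0.001  -0.9569 -0.2903  0.0741]
 [ 1.     -0.0008 -0.0007 -0.0001]
 [ 0.0004 -0.2903  0.9569 -0.1465]
 [ 0.      0.      0.      1.    ]] [ 0.4738  0.1374 -0.3189  1.826   0.0471  1.1865 -1.4341]
```

View pics/w1.png

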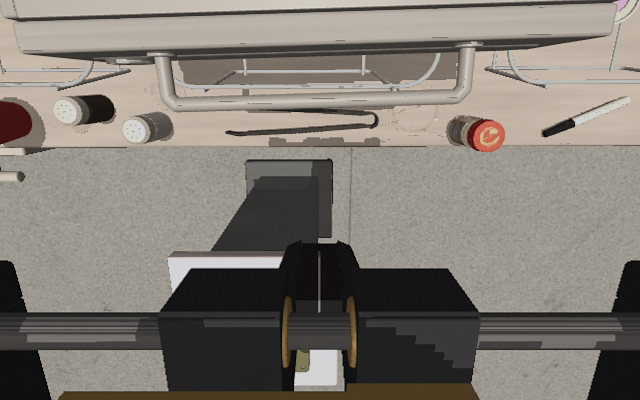

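The wrist view shows the handle bar from (170,102) to (463,94) and the door's upper edge from (20,52) to (610,33), so the box is yawed slightly, by about 0.025 rad. I'll triangulate across all three views.

```bash
cat >> h.py <<'E'
def wray(u,v,f="w1.npz"):
    a=np.load(f);Q=R.from_quat(a['r']);T=a['T'];fx,fy,cx,cy=a['k']
    d=Q.apply(T[:3,:3]@np.array([(u-cx)/fx,(v-cy)/fy,1]));return a['p']+Q.apply(T[:3,3]),d/np.linalg.norm(d)
def meet(rs):
    A=sum(np.eye(3)-np.outer(d,d) for o,d in rs);b=sum((np.eye(3)-np.outer(d,d))@o for o,d in rs)
    p=np.linalg.solve(A,b);return p,[round(1e3*np.linalg.norm(np.cross(p-o,d)),1) for o,d in rs]
E
python3 - <<'E'
from h import *
np.set_printoptions(precision=4,suppress=True)
def c1(x,y):return ray('side',235+x/2.1,80+y/2.1)
def c2(x,y):return ray('scene',235+(x-441)/2.1,70+y/2.1)
for n,r in(('L',[c1(178,284),c2(697,264),wray(172,102)]),('R',[c1(351,231),c2(756,136),wray(462,94)]),
 ('timer',[c1(147,82),c2(523,144)])):print(n,*meet(r)); r.pop(1); print('  noscene',*meet(r) if len(r)>1 else '')
# door top outer edge, wrist, plane z=.30
for z in(.29,.3,.31):
  for p in((20,52),(610,33),(0,16),(616,3)):
    o,d=wray(*p);print(z,p,o+d*(z-o[2])/d[2])
E
```

```text
L [ 0.4397 -0.0028  0.2971] [np.float64(2.0), np.float64(2.0), np.float64(3.7)]
  noscene [ 0.4385 -0.0028  0.2977] [np.float64(2.8), np.float64(2.8)]
R [ 0.4421 -0.2394  0.2923] [np.float64(3.3), np.float64(2.5), np.float64(1.8)]
  noscene [ 0.4416 -0.2401  0.289 ] [np.float64(2.3), np.float64(2.3)]
timer [ 0.7181 -0.0583  0.3369] [np.float64(0.5), np.float64(0.5)]
  noscene
0.29 (20, 52) [0.4753 0.115  0.29  ]
0.29 (610, 33) [ 0.4872 -0.3537  0.29  ]
0.29 (0, 16) [0.5014 0.1241 0.29  ]
0.29 (616, 3) [ 0.5084 -0.3533  0.29  ]
0.3 (20, 52) [0.4744 0.1072 0.3   ]
0.3 (610, 33) [ 0.4859 -0.3461  0.3   ]
0.3 (0, 16) [0.4996 0.1159 0.3   ]
0.3 (616, 3) [ 0.5064 -0.3458  0.3   ]
0.31 (20, 52) [0.4734 0.0993 0.31  ]
0.31 (610, 33) [ 0.4845 -0.3386  0.31  ]
0.31 (0, 16) [0.4978 0.1078 0.31  ]
0.31 (616, 3) [ 0.5043 -0.3383  0.31  ]
```

send_rows(
  targets=[
    [[0.15,0,0],[0,0,-0.007]],
    [[0.3,0,0],[0,0,-0.007]],
    [[0.3,0,0.2],[0,0,-0.007]],
    [[0.3,0,0.35],[0,0,-0.007]],
    [[0.3,0,0.42],[0,0,-0.007]],
    [[0.3,0,0.42],[0,0,-0.007]],
    [[0.3,0,0.42],[0,0,-0.007]],
  ],
)

```text
clock: 2.78
tool_pos: [0.4627, -0.1225, 0.3234]
eef_rot: [1.0, 0.01, 0.001, 0.0]
contact_force: [-0.2, -0.9, 0.7]
opening: 0.006
finger_force: 0.0
```

Run:
```python
from h import *
np.set_printoptions(precision=4,suppress=True)
s=get_state();d=snapshot("wrist");cv2.imwrite("pics/w2.png",d["img"]);np.savez("w2.npz",p=s["tool_pos"],r=s["eef_rot"],T=d["T_tool_cam"],k=[d["fx"],d["fy"],d["cx"],d["cy"]])
print(s["clock"],s["tool_pos"],s["eef_rot"],s["contact_force"])
```

```text
2.775 [ 0.4627 -0.1225  0.3234] [0.9999 0.0103 0.0007 0.0003] [-0.2305 -0.9354  0.6753]
```

View pics/w2.png

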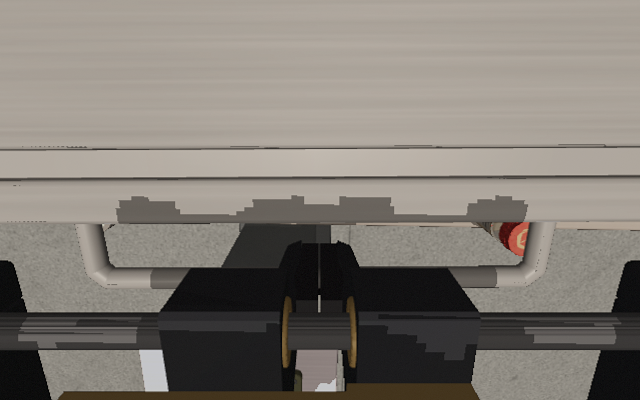

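The box edges are now level in the wrist image. The rail/door seam is at row 178, the door's outer edge at row 222 and the bar at row 278.

Run:
```python
from h import *
np.set_printoptions(precision=4,suppress=True)
for n,p,zs in(('outer',(320,222),(.30,.311)),('seam',(320,178),(.3,.311)),('seam2',(320,148),(.3,.312)),('barL',(90,278),(.28,.289)),('barR',(545,277),(.28,.289))):
  for z in zs:
    o,d=wray(*p,f="w2.npz");print(n,z,o+d*(z-o[2])/d[2])
```

```text
outer 0.3 [ 0.4718 -0.1227  0.3   ]
outer 0.311 [ 0.476  -0.1226  0.311 ]
seam 0.3 [ 0.495  -0.1223  0.3   ]
seam 0.311 [ 0.4977 -0.1222  0.311 ]
seam2 0.3 [ 0.5099 -0.122   0.3   ]
seam2 0.312 [ 0.5117 -0.1219  0.312 ]
barL 0.28 [0.4255 0.0148 0.28  ]
barL 0.289 [0.4307 0.0084 0.289 ]
barR 0.28 [ 0.4315 -0.2592  0.28  ]
barR 0.289 [ 0.4364 -0.2526  0.289 ]
```

send_rows(
  targets=[
    [[0,0,0.06],[0,0,0]],
    [[0,0,0.12],[0,0,0]],
    [[0,0,0.155],[0,0,0]],
    [[0,0,0.155],[0,0,0]],
  ],
)

```text
clock: 3.32
tool_pos: [0.4621, -0.1215, 0.2763]
eef_rot: [1.0, 0.011, -0.0, 0.0]
contact_force: [-0.4, 0.1, 0.3]
opening: 0.003
finger_force: 0.0
```

send_rows(
  targets=[
    [[-0.02,0,0.0],[0,0,0]],
    [[-0.035,0,0.01],[0,0,0]],
    [[-0.05,0,0.02],[0,0,0]],
    [[-0.065,0,0.03],[0,0,0]],
    [[-0.08,0,0.045],[0,0,0]],
    [[-0.095,0,0.06],[0,0,0]],
    [[-0.11,0,0.07],[0,0,0]],
    [[-0.12,0,0.08],[0,0,0]],
    [[-0.12,0,0.08],[0,0,0]],
  ],
)

```text
clock: 4.45
tool_pos: [0.4278, -0.1223, 0.2519]
eef_rot: [1.0, 0.011, 0.002, -0.0]
contact_force: [8.5, -1.2, -6.0]
opening: 0.008
finger_force: 4.2
```

send_rows(
  targets=[
    [[-0.01,0,0.01],[0,0,0]],
    [[-0.02,0,0.02],[0,0,0]],
    [[-0.02,0,0.02],[0,0,0]],
  ],
)

```text
clock: 4.82
tool_pos: [0.4245, -0.1223, 0.247]
eef_rot: [1.0, 0.012, 0.005, 0.0]
contact_force: [11.1, -0.7, -1.1]
opening: 0.001
finger_force: 5.4
```

send_rows(
  targets=[
    [[-0.01,0,0.01],[0,0,0]],
    [[-0.02,0,0.02],[0,0,0]],
    [[-0.02,0,0.02],[0,0,0]],
  ],
)

```text
clock: 5.2
tool_pos: [0.4245, -0.1222, 0.2435]
eef_rot: [1.0, 0.012, 0.011, 0.001]
contact_force: [15.2, -0.3, 13.1]
opening: 0.004
finger_force: 8.4
```

Run:
```python
from h import *
np.set_printoptions(precision=4,suppress=True)
s=get_state();d=snapshot("side");cv2.imwrite("pics/s3.png",cv2.resize(d["img"][100:280,240:460],None,fx=3,fy=3,interpolation=cv2.INTER_CUBIC))
print(s["clock"],s["tool_pos"],s["eef_rot"],s["contact_force"])
```

```text
5.2 [ 0.4245 -0.1222  0.2435] [0.9999 0.0119 0.0114 0.0005] [15.2351 -0.2886 13.112 ]
```

View pics/s3.png

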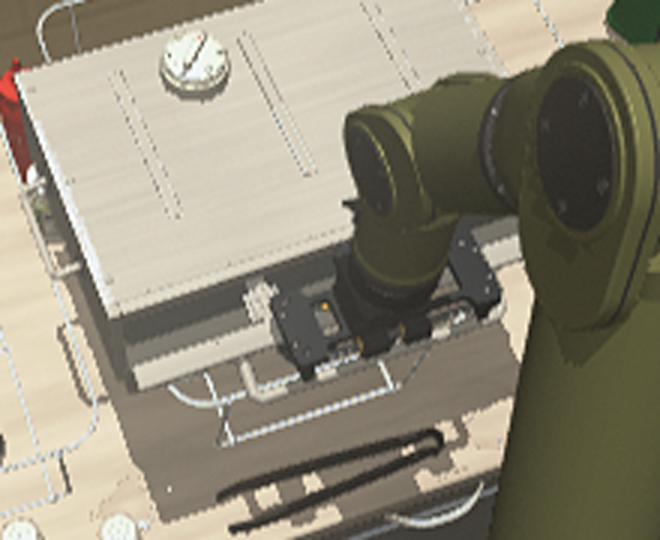

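Door hangs open in the side picture with a dark gap between rail (about row 300) and door top (row 350). The force climbs while x stays put, so it is on the catch. I'll back off, lift out and look into the gap from above.

send_rows(
  targets=[
    [[0.03,0,0],[0,0,0]],
    [[0.04,0,-0.04],[0,0,0]],
    [[0.04,0,-0.1],[0,0,0]],
    [[0.04,0,-0.2],[0,0,0]],
    [[0.04,0,-0.35],[0,0,0]],
    [[0.04,0,-0.4],[0,0,0]],
    [[0.04,0,-0.4],[0,0,0]],
  ],
)

```text
clock: 6.12
tool_pos: [0.4246, -0.1222, 0.36]
eef_rot: [1.0, 0.011, -0.001, 0.0]
contact_force: [-0.2, 0.1, -0.8]
opening: 0.005
finger_force: 0.0
```

Run:
```python
from h import *
np.set_printoptions(precision=4,suppress=True)
s=get_state();d=snapshot("wrist");cv2.imwrite("pics/w3.png",d["img"]);np.savez("w3.npz",p=s["tool_pos"],r=s["eef_rot"],T=d["T_tool_cam"],k=[d["fx"],d["fy"],d["cx"],d["cy"]])
print(s["clock"],s["tool_pos"],s["eef_rot"],s["contact_force"])
```

```text
6.125 [ 0.4246 -0.1222  0.36  ] [ 0.9999  0.011  -0.0011  0.0001] [-0.2211  0.1296 -0.8068]
```

View pics/w3.png

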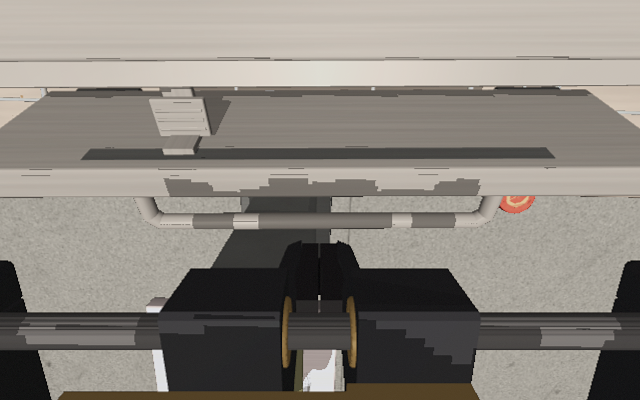

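The catch is visible in the gap: its ribbed pad spans about u 150–212, v 97–136, left of the middle. The rail's front edge is at row 87 and the door's upper inner edge at row 168.

Run:
```python
from h import *
np.set_printoptions(precision=4,suppress=True)
for n,p,zs in(('padc',(181,116),(.28,.29)),('pad L far',(150,98),(.283,.293)),('pad R far',(206,98),(.283,.293)),('padnear L',(156,136),(.27,.28)),('pad near R',(212,136),(.27,.28)),('top inner L',(0,172),(.3,.308)),('top inner R',(640,166),(.3,.308)),('top outer',(320,196),(.295,.3)),('rail',(320,87),(.296,.317)),('bar',(320,220),(.255,.265))):
  for z in zs:
    o,d=wray(*p,f="w3.npz");print(n,z,o+d*(z-o[2])/d[2])
th=.41;hx,hz=.495,.204;c,s=np.cos(th),np.sin(th)
for n,h,b in(('padc',81,19.5),('topin',112,4),('topout',112,-18),('bar',90,-58)):print(n,hx+(-h*s+b*c)/1e3,hz+(h*c+b*s)/1e3)
```

```text
padc 0.28 [ 0.4807 -0.0346  0.28  ]
padc 0.29 [ 0.4815 -0.0384  0.29  ]
pad L far 0.283 [ 0.4913 -0.0179  0.283 ]
pad L far 0.293 [ 0.4917 -0.0225  0.293 ]
pad R far 0.283 [ 0.492 -0.052  0.283]
pad R far 0.293 [ 0.4923 -0.055   0.293 ]
padnear L 0.27 [ 0.4666 -0.0131  0.27  ]
padnear L 0.28 [ 0.468  -0.0176  0.28  ]
pad near R 0.27 [ 0.4674 -0.0502  0.27  ]
pad near R 0.28 [ 0.4687 -0.0532  0.28  ]
top inner L 0.3 [0.4473 0.0688 0.3   ]
top inner L 0.308 [0.4493 0.0615 0.308 ]
top inner R 0.3 [ 0.459 -0.312  0.3  ]
top inner R 0.308 [ 0.4606 -0.3046  0.308 ]
top outer 0.295 [ 0.4349 -0.1225  0.295 ]
top outer 0.3 [ 0.4364 -0.1225  0.3   ]
rail 0.296 [ 0.4998 -0.1211  0.296 ]
rail 0.317 [ 0.4997 -0.121   0.317 ]
bar 0.255 [ 0.4037 -0.1233  0.255 ]
bar 0.265 [ 0.4075 -0.1232  0.265 ]
padc 0.48059650047818553 0.28605966854384124
topin 0.454024238557011 0.3083119694673975
topout 0.43384758045504573 0.2995425642517402
bar 0.40593215275803884 0.26342153303039795
```

send_rows(
  targets=[
    [[0.02,-0.1,0],[0,0.04,-0.003]],
    [[0.05,-0.2,0.02],[0,0.09,-0.003]],
    [[0.09,-0.285,0.05],[0,0.13,-0.003]],
    [[0.114,-0.285,0.096],[0,0.13,-0.003]],
    [[0.114,-0.285,0.096],[0,0.13,-0.003]],
    [[0.114,-0.285,0.096],[0,0.13,-0.003]],
  ],
)

```text
clock: 6.92
tool_pos: [0.4579, -0.0362, 0.3309]
eef_rot: [0.979, 0.015, 0.202, -0.002]
contact_force: [-0.0, -0.4, -0.7]
opening: 0.005
finger_force: 0.0
```

```bash
cat >> h.py <<'E'
HX,HZ=.4925,.204
def hb(s=None):
    s=s or get_state();Q=R.from_quat(s['eef_rot']);z=Q.as_matrix()[:,2];p=np.array(s['tool_pos'])
    return p,np.arctan2(z[0],-z[2]),Q.as_matrix()
def door(p,th):
    x,z=p[0]-HX+.031*(p[1]+.036),p[2]-HZ;return 1e3*(-x*np.sin(th)+z*np.cos(th)),1e3*(x*np.cos(th)+z*np.sin(th))
E
python3 - <<'E'
from h import *
np.set_printoptions(precision=4,suppress=True)
s=get_state();p,t,M=hb(s);print(s['clock'],p,t,M,s['contact_force'],door(p,.41),s['q'])
E
```

```text
6.925 [ 0.4579 -0.0362  0.3309] 0.40636957153282466 [[ 0.918   0.0311  0.3953]
 [ 0.0293 -0.9995  0.0107]
 [ 0.3954  0.0018 -0.9185]] [-0.016  -0.3721 -0.7228] (np.float64(130.16115015230355), np.float64(18.787777426299655)) [ 0.2299  0.2097 -0.308   2.254   0.2678  0.29   -1.8396]
```

send_rows(
  targets=[
    [[0,0,0.06],[0,0,0]],
    [[0,0,0.11],[0,0,0]],
    [[0,0,0.14],[0,0,0]],
    [[0,0,0.15],[0,0,0]],
    [[0,0,0.15],[0,0,0]],
  ],
)

```text
clock: 7.55
tool_pos: [0.4762, -0.0355, 0.2902]
eef_rot: [0.979, 0.016, 0.203, -0.002]
contact_force: [0.3, 0.3, -0.2]
opening: 0.008
finger_force: 0.0
```

```bash
cat > st.py <<'E'
from h import *
np.set_printoptions(precision=4,suppress=True)
s=get_state();p,t,M=hb(s);print(s['clock'],p,t,'F',s['contact_force'],'Ftool',M.T@s['contact_force'],door(p,.41),s['q'],s['moment'])
E
python3 st.py
```

```text
7.55 [ 0.4762 -0.0355  0.2902] 0.40837878544015666 F [ 0.3243  0.3157 -0.2068] Ftool [ 0.2246 -0.3057  0.3219] (np.float64(85.56829197025318), np.float64(19.48471166756933)) [ 0.1032  0.3045 -0.1651  2.2912  0.3813  0.1514 -1.9488] [-0.0169  0.3665 -0.0222]
```

send_rows(
  targets=[
    [[0,0,0],[0,-0.025,0]],
    [[0,0,0.005],[0,-0.05,0]],
    [[0,0,0.01],[0,-0.05,0]],
    [[0,0,0.02],[0,-0.05,0]],
    [[0,0,0.02],[0,-0.05,0]],
  ],
)

```text
clock: 8.18
tool_pos: [0.4786, -0.0355, 0.2852]
eef_rot: [0.992, 0.016, 0.127, -0.001]
contact_force: [0.0, 0.0, 3.7]
opening: 0.006
finger_force: 1.9
```

```bash
python3 st.py
```

```text
8.175 [ 0.4786 -0.0355  0.2852] 0.25420901847406907 F [0.0341 0.0032 3.7133] Ftool [ 0.9671  0.0071 -3.5853] (np.float64(79.9967639746949), np.float64(19.66810638769055)) [ 0.2085  0.3543 -0.3177  2.1477  0.3056  0.4176 -1.8806] [-0.0307 -0.0142 -0.0242]
```

send_rows(
  targets=[
    [[0.001,0,0.006],[0,0,0]],
    [[0.002,0,0.012],[0,0,0]],
    [[0.002,0,0.016],[0,0,0]],
    [[0.002,0,0.016],[0,0,0]],
  ],
)

```text
clock: 8.68
tool_pos: [0.4774, -0.0356, 0.2812]
eef_rot: [0.992, 0.016, 0.124, 0.0]
contact_force: [-14.9, 0.3, 28.1]
opening: 0.007
finger_force: 15.2
```

```bash
python3 st.py
```

```text
8.675 [ 0.4774 -0.0356  0.2812] 0.24912708553414278 F [-14.8589   0.264   28.0849] Ftool [ -7.4599  -0.6147 -30.8802] (np.float64(76.81431836946321), np.float64(16.889710731985694)) [ 0.2014  0.3603 -0.3108  2.1529  0.3123  0.4118 -1.888 ] [0.1615 2.1249 0.0655]
```

send_rows(
  targets=[
    [[0.006,0,-0.008],[0,0,0]],
    [[0.006,0,-0.008],[0,0,0]],
  ],
)

```text
clock: 8.93
tool_pos: [0.4782, -0.0356, 0.2827]
eef_rot: [0.992, 0.016, 0.123, -0.0]
contact_force: [-9.6, 0.9, 12.5]
opening: 0.007
finger_force: 7.6
```

```bash
python3 st.py
```

```text
8.925 [ 0.4782 -0.0356  0.2827] 0.24728476526048804 F [-9.6467  0.8539 12.4539] Ftool [ -6.2729  -1.1147 -14.4325] (np.float64(77.8398153804228), np.float64(18.307410061119757)) [ 0.2053  0.3598 -0.3154  2.1465  0.3077  0.4207 -1.8831] [0.1792 1.5813 0.0929]
```

send_rows(
  targets=[
    [[0,0,-0.012],[0,0,0]],
    [[-0.015,0,-0.012],[0,0,0]],
    [[-0.015,0,-0.012],[0,0,0]],
  ],
)

```text
clock: 9.3
tool_pos: [0.4759, -0.0355, 0.2851]
eef_rot: [0.992, 0.016, 0.125, -0.001]
contact_force: [-0.4, 0.1, 0.4]
opening: 0.003
finger_force: 0.0
```

```bash
python3 st.py;python3 - <<'E'
from h import *
s=get_state();d=snapshot("wrist");cv2.imwrite("pics/w4.png",cv2.resize(d["img"][0:300,160:560],None,fx=2,fy=2,interpolation=cv2.INTER_CUBIC))
E
```

```text
9.3 [ 0.4759 -0.0355  0.2851] 0.2512984182866768 F [-0.4446  0.1497  0.4216] Ftool [-0.3209 -0.1629 -0.518 ] (np.float64(80.93424181278972), np.float64(17.125373592256985)) [ 0.2108  0.3521 -0.32    2.1518  0.3038  0.4187 -1.8794] [0.0161 0.2338 0.0127]
```

View pics/w4.png

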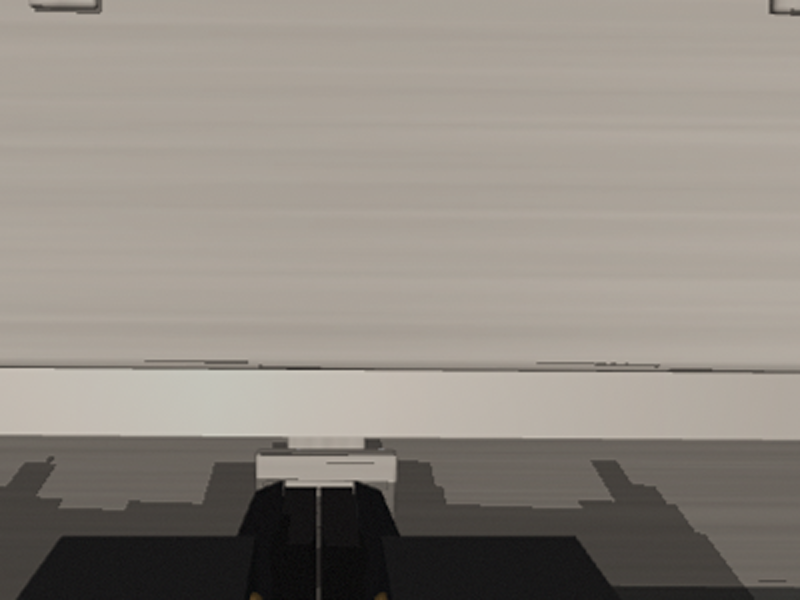

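The fingertip is centred on the pad in y (crop u 257–397). The moment reading suggests its door-side corner hit something stiff, the small bracket at the face. I'll shift about 5 mm towards the rail and press again in small steps.

send_rows(
  targets=[
    [[0.01,0,-0.005],[0,-0.01,0]],
    [[0.018,0,-0.003],[0,-0.02,0]],
    [[0.018,0,0],[0,-0.02,0]],
    [[0.019,0,0.006],[0,-0.02,0]],
    [[0.019,0,0.01],[0,-0.02,0]],
    [[0.019,0,0.01],[0,-0.02,0]],
  ],
)

```text
clock: 10.1
tool_pos: [0.4815, -0.0353, 0.2835]
eef_rot: [0.996, 0.016, 0.093, -0.0]
contact_force: [-3.3, 0.7, 4.0]
opening: 0.002
finger_force: 2.3
```

```bash
python3 st.py
```

```text
10.1 [ 0.4815 -0.0353  0.2835] 0.18682696548992145 F [-3.3234  0.6796  4.0061] Ftool [-2.4982 -0.7756 -4.5512] (np.float64(77.26465864491563), np.float64(21.622382237520196)) [ 0.2194  0.3827 -0.3406  2.0822  0.2767  0.5254 -1.8533] [0.0139 0.7884 0.026 ]
```

send_rows(
  targets=[
    [[0.002,0,0.005],[0,0,0]],
    [[0.003,0,0.01],[0,0,0]],
    [[0.003,0,0.01],[0,0,0]],
  ],
)

```text
clock: 10.48
tool_pos: [0.4809, -0.0354, 0.281]
eef_rot: [0.996, 0.016, 0.091, 0.0]
contact_force: [-11.6, 0.0, 17.7]
opening: -0.002
finger_force: 9.8
```

```bash
python3 st.py
```

```text
10.475 [ 0.4809 -0.0354  0.281 ] 0.1831603200645137 F [-11.5905   0.0229  17.747 ] Ftool [ -8.1579  -0.3287 -19.5611] (np.float64(75.24135732848436), np.float64(20.067457221284425)) [ 0.2161  0.3867 -0.3377  2.0843  0.2801  0.5232 -1.8572] [0.1507 2.2852 0.0264]
```

send_rows(
  targets=[
    [[-0.008,0,-0.002],[0,0,0]],
    [[-0.016,0,0],[0,0,0]],
    [[-0.024,0,0.001],[0,0,0]],
    [[-0.024,0,0.001],[0,0,0]],
  ],
)

```text
clock: 10.98
tool_pos: [0.4799, -0.0353, 0.2811]
eef_rot: [0.995, 0.016, 0.098, -0.001]
contact_force: [0.9, -0.2, 8.3]
opening: 0.001
finger_force: 4.0
```

```bash
python3 st.py
```

```text
10.975 [ 0.4799 -0.0353  0.2811] 0.19573210742865566 F [ 0.9119 -0.2101  8.3201] Ftool [ 2.5059  0.254  -7.9848] (np.float64(75.66606162621673), np.float64(19.20768906137922)) [ 0.2169  0.3813 -0.3359  2.0979  0.2836  0.5018 -1.8603] [-0.0741 -0.2913 -0.0328]
```

send_rows(
  targets=[
    [[-0.008,0,0.002],[0,0,0]],
    [[-0.016,0,0.003],[0,0,0]],
    [[-0.024,0,0.005],[0,0,0]],
    [[-0.024,0,0.005],[0,0,0]],
  ],
)

```text
clock: 11.48
tool_pos: [0.473, -0.0355, 0.2781]
eef_rot: [0.995, 0.016, 0.098, -0.001]
contact_force: [1.4, -0.6, 8.6]
opening: 0.007
finger_force: 4.0
```

```bash
python3 st.py;  python3 - <<'E'
from h import *
# numeric: find door upper edge in wrist image to gauge angle
s=get_state();d=snapshot("wrist");cv2.imwrite("pics/w5.png",d["img"])
d2=snapshot("side");cv2.imwrite("pics/s5.png",d2["img"])
E
```

```text
11.475 [ 0.473  -0.0355  0.2781] 0.19529469043020653 F [ 1.3735 -0.6004  8.6241] Ftool [ 3.0017  0.6592 -8.1962] (np.float64(75.76229283407972), np.float64(11.63378568392219)) [ 0.2159  0.377  -0.333   2.1194  0.2874  0.4846 -1.8652] [-0.0322 -0.1727 -0.0113]
```

send_rows(
  targets=[
    [[-0.01,0,0.002],[0,0,0]],
    [[-0.02,0,0.004],[0,0,0]],
    [[-0.03,0,0.006],[0,0,0]],
    [[-0.03,0,0.006],[0,0,0]],
  ],
)

```text
clock: 12.08
tool_pos: [0.4627, -0.0357, 0.2736]
eef_rot: [0.995, 0.016, 0.095, -0.001]
contact_force: [1.7, -0.1, 4.8]
opening: 0.007
finger_force: 2.3
```

```bash
python3 st.py
```

```text
12.075 [ 0.4627 -0.0357  0.2736] 0.1909987299492109 F [ 1.697  -0.0932  4.7631] Ftool [ 2.5668  0.1551 -4.3547] (np.float64(75.67385816930415), np.float64(0.41079939292159795)) [ 0.2141  0.3727 -0.3293  2.148   0.2921  0.4641 -1.8717] [ 0.0661 -0.5137 -0.0223]
```

```bash
cat >> h.py <<'E'
def world(th,h,b,y=-.0355):
    return np.array([HX-.031*(y+.036)+(-h*np.sin(th)+b*np.cos(th))/1e3,y,HZ+(h*np.cos(th)+b*np.sin(th))/1e3])
E
python3 - <<'E'
from h import *
np.set_printoptions(precision=4,suppress=True)
p,t,M=hb();cmd=np.array([.4599,p[1],.272])
for th in(.6,.65,.7,.75,.8,.85,.9):
    w=world(th,75,12)+np.array([-.0028,0,-.0016]);print(th,w,(M.T@(w-cmd))/.3)
E
```

```text
0.6 [ 0.4572 -0.0355  0.2711] [-0.0093 -0.001   0.0013]
0.65 [ 0.4538 -0.0355  0.2694] [-0.0214 -0.0014  0.0048]
0.7 [ 0.4505 -0.0355  0.2675] [-0.0334 -0.0017  0.0088]
0.75 [ 0.4473 -0.0355  0.2655] [-0.0452 -0.0021  0.0135]
0.8 [ 0.4442 -0.0355  0.2633] [-0.0567 -0.0024  0.0187]
0.85 [ 0.4413 -0.0355  0.2609] [-0.068  -0.0027  0.0245]
0.9 [ 0.4384 -0.0355  0.2584] [-0.0789 -0.0031  0.0308]
```

send_rows(
  targets=[
    [[-0.009,0,0.001],[0,0,0]],
    [[-0.021,0,0.005],[0,0,0]],
    [[-0.033,0,0.009],[0,0,0]],
    [[-0.045,0,0.0135],[0,0,0]],
    [[-0.057,0,0.019],[0,0,0]],
    [[-0.068,0,0.0245],[0,0,0]],
    [[-0.068,0,0.0245],[0,0,0]],
  ],
)

```text
clock: 12.95
tool_pos: [0.441, -0.0365, 0.2613]
eef_rot: [0.996, 0.016, 0.092, -0.0]
contact_force: [-2.9, 1.2, 5.2]
opening: 0.004
finger_force: 2.6
```

```bash
python3 st.py;python3 - <<'E'
from h import *
d2=snapshot("side")["img"];a=cv2.imread("pics/s5.png")
f=lambda i:cv2.resize(i[150:250,250:450],None,fx=4,fy=3,interpolation=cv2.INTER_CUBIC)
cv2.imwrite("pics/s6.png",np.vstack([f(a),f(d2)]))
E
```

```text
12.95 [ 0.441  -0.0365  0.2613] 0.1846127809484285 F [-2.9156  1.2105  5.2263] Ftool [-1.8664 -1.2916 -5.6682] (np.float64(73.02670953137421), np.float64(-24.383949615185138)) [ 0.2027  0.3685 -0.3116  2.2152  0.3117  0.4061 -1.8939] [0.4535 0.4049 0.0779]
```

View pics/s6.png

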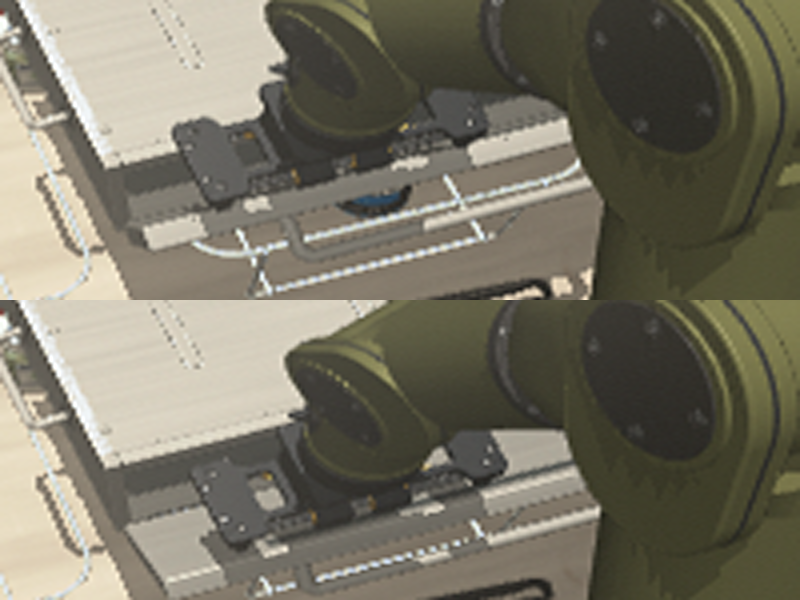

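The door has clearly swung well past the catch, to an estimated 0.9 rad. I'll withdraw along the door, shift to the middle, turn the tool upright and then push the door down.

send_rows(
  targets=[
    [[-0.025,0,-0.03],[0,0,0]],
    [[-0.05,0,-0.06],[0,0,0]],
    [[-0.075,0,-0.09],[0,0,0]],
    [[-0.06,0,-0.18],[0,0,0]],
    [[-0.04,0.07,-0.24],[0,-0.03,0]],
    [[-0.01,0.15,-0.24],[0,-0.058,0]],
    [[0.02,0.215,-0.24],[0,-0.058,0]],
    [[0.02,0.215,-0.24],[0,-0.058,0]],
  ],
)

```text
clock: 14.0
tool_pos: [0.4372, -0.1024, 0.3341]
eef_rot: [1.0, 0.014, 0.003, 0.001]
contact_force: [0.4, 0.6, -0.1]
opening: 0.006
finger_force: 0.0
```

```bash
python3 st.py;python3 - <<'E'
from h import *
s=get_state();d=snapshot("wrist");cv2.imwrite("pics/w6.png",d["img"]);np.savez("w6.npz",p=s["tool_pos"],r=s["eef_rot"],T=d["T_tool_cam"],k=[d["fx"],d["fy"],d["cx"],d["cy"]])
E
```

```text
14.0 [ 0.4372 -0.1024  0.3341] 0.006231808012858754 F [ 0.4085  0.5859 -0.0619] Ftool [ 0.4246 -0.5742  0.0634] (np.float64(142.13275721774747), np.float64(-0.7193044296770548)) [ 0.4087  0.3429 -0.3925  1.9281  0.1676  0.8954 -1.61  ] [ 0.0341  0.0228 -0.0924]
```

View pics/w6.png

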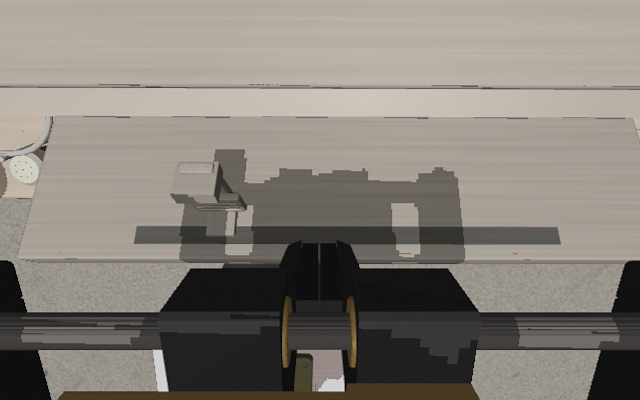

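The door lies open in front of the box with the catch released, its pad at (195,180). Nothing is in the way, so I'll push down on the inner face at the middle.

send_rows(
  targets=[
    [[0,0,0.1],[0,0,0]],
    [[0,0,0.17],[0,0,0]],
    [[0,0,0.2],[0,0,0]],
    [[0,0,0.22],[0,0,0]],
    [[0,0,0.24],[0,0,0]],
    [[0,0,0.26],[0,0,0]],
    [[0,0,0.275],[0,0,0]],
    [[0,0,0.29],[0,0,0]],
    [[0,0,0.305],[0,0,0]],
    [[0,0,0.32],[0,0,0]],
    [[0,0,0.32],[0,0,0]],
  ],
)

```text
clock: 15.42
tool_pos: [0.4379, -0.1013, 0.2375]
eef_rot: [1.0, 0.016, 0.003, 0.001]
contact_force: [-1.2, 0.3, 0.1]
opening: 0.009
finger_force: 0.1
```

```bash
python3 st.py
```

```text
15.425 [ 0.4379 -0.1013  0.2375] 0.005613492931985106 F [-1.1754  0.3492  0.1407] Ftool [-1.1629 -0.3861 -0.1479] (np.float64(53.3362091480473), np.float64(-38.57700384365858)) [ 0.3524  0.4796 -0.3389  2.0742  0.2684  0.6227 -1.7088] [0.0427 0.0195 0.0475]
```

send_rows(
  targets=[
    [[0,0,0.012],[0,0,0]],
    [[0,0,0.024],[0,0,0]],
    [[0,0,0.036],[0,0,0]],
    [[0,0,0.048],[0,0,0]],
    [[0,0,0.06],[0,0,0]],
    [[0,0,0.065],[0,0,0]],
    [[0,0,0.065],[0,0,0]],
  ],
)

```text
clock: 16.3
tool_pos: [0.4384, -0.1013, 0.2183]
eef_rot: [1.0, 0.016, 0.003, 0.001]
contact_force: [-0.2, -0.1, 0.4]
opening: 0.007
finger_force: 0.0
```

```bash
python3 st.py
```

```text
16.3 [ 0.4384 -0.1013  0.2183] 0.006704927004505487 F [-0.215  -0.1046  0.3982] Ftool [-0.2156  0.0984 -0.3995] (np.float64(35.49698194859466), np.float64(-45.74203008488884)) [ 0.3365  0.5113 -0.3194  2.0981  0.2926  0.5666 -1.7312] [-0.0153  0.0026  0.0322]
```

send_rows(
  targets=[
    [[0,0,0.007],[0,0,0]],
    [[0,0,0.014],[0,0,0]],
    [[0,0,0.021],[0,0,0]],
    [[0,0,0.021],[0,0,0]],
  ],
)

```text
clock: 16.8
tool_pos: [0.4387, -0.1013, 0.2166]
eef_rot: [1.0, 0.016, 0.005, 0.002]
contact_force: [-11.0, 3.0, 53.9]
opening: 0.004
finger_force: 25.8
```

```bash
python3 st.py
python3 - <<'E'
from h import *
s=get_state();d=snapshot("wrist");cv2.imwrite("pics/w7.png",d["img"]);np.savez("w7.npz",p=s["tool_pos"],r=s["eef_rot"],T=d["T_tool_cam"],k=[d["fx"],d["fy"],d["cx"],d["cy"]])
# door outer edge row, near columns away from gripper; gray profile
g=cv2.cvtColor(d["img"],cv2.COLOR_BGR2GRAY).astype(int)
for u in(110,520):print(u,[int(x) for x in g[80:300:4,u]])
E
```

```text
16.8 [ 0.4387 -0.1013  0.2166] 0.009867279208994145 F [-10.9878   3.0265  53.9396] Ftool [-10.3619  -3.1061 -54.0588] (np.float64(33.80982757945742), np.float64(-46.18649076199325)) [ 0.331   0.5129 -0.3143  2.1029  0.2991  0.5569 -1.7386] [ 0.4111  2.9041 -0.0193]
110 [139, 115, 165, 170, 169, 170, 169, 169, 170, 169, 169, 169, 169, 169, 168, 169, 169, 168, 168, 168, 168, 168, 168, 168, 168, 169, 165, 164, 163, 165, 161, 163, 167, 171, 169, 167, 167, 162, 166, 164, 167, 165, 163, 167, 163, 164, 166, 166, 164, 166, 166, 165, 169, 161, 162]
520 [150, 136, 97, 174, 172, 172, 172, 172, 172, 172, 171, 171, 172, 172, 171, 172, 172, 171, 172, 172, 171, 170, 171, 171, 171, 171, 171, 164, 167, 169, 168, 98, 100, 103, 103, 104, 103, 100, 99, 101, 100, 99, 100, 104, 101, 100, 104, 106, 103, 98, 93, 149, 117, 101, 102]
```

The finger meets a hard stop at z = 0.2166, which matches the height predicted for 1.45 rad (0.216). I'll retract.

send_rows(
  targets=[
    [[0,0,-0.03],[0,0,0]],
    [[0,0,-0.1],[0,0,0]],
    [[0,0,-0.25],[0,0,0]],
    [[0,0,-0.4],[0,0,0]],
    [[0,0,-0.5],[0,0,0]],
    [[0,0,-0.5],[0,0,0]],
    [[0,0,-0.5],[0,0,0]],
    [[0,0,-0.5],[0,0,0]],
  ],
)

```text
clock: 17.85
tool_pos: [0.4365, -0.101, 0.3609]
eef_rot: [1.0, 0.016, 0.002, 0.001]
contact_force: [-0.1, 0.6, -0.6]
opening: 0.006
finger_force: 0.0
```

```bash
python3 st.py
python3 - <<'E'
from h import *
d=snapshot("side")["img"];cv2.imwrite("pics/s8.png",cv2.resize(d[80:330,160:480],None,fx=2.4,fy=2.4,interpolation=cv2.INTER_CUBIC))
E
```

```text
17.85 [ 0.4365 -0.101   0.3609] 0.0035544930638590853 F [-0.0996  0.6197 -0.6087] Ftool [-0.082  -0.6234  0.6076] (np.float64(166.9877666747019), np.float64(9.354920661849988)) [ 0.4225  0.3132 -0.4088  1.8799  0.1499  0.9744 -1.5915] [ 0.0437  0.0767 -0.0204]
```

View pics/s8.png

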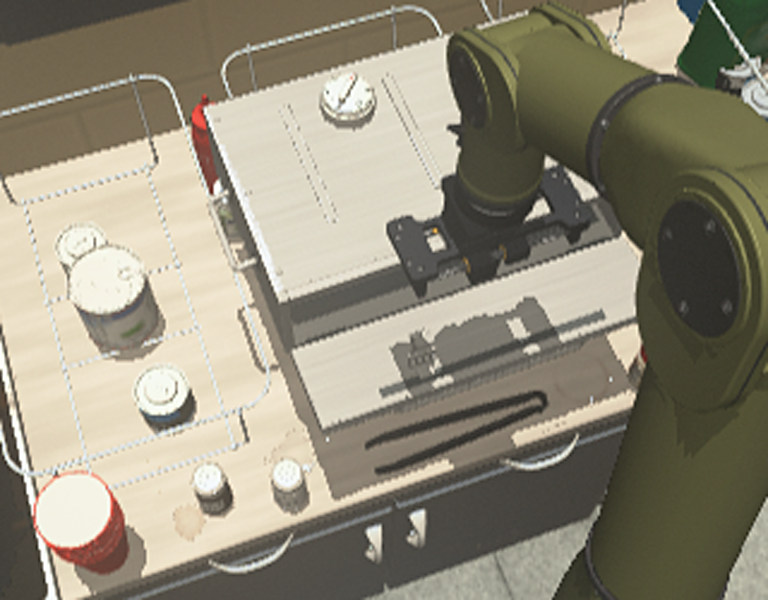

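The door lies fully down, with its outer edge from (325,428) to (635,325). The timer, shakers, cups and tongs stand where they were and the tool is clear, so I'm handing in.

```bash
python3 -c "
from plant import *
print(finish_job())"
```

```text
the job is handed in; nothing more can be done
None
```

I opened the hot-box door past its safety catch, lowered it to its lower stop and left it down. The last picture showed the door fully down and the timer, shakers, cup stack and tongs in place. The arm was clear when I handed the job in at about 18 s; no verdict came back.

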